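# Clamp the axle, then press its end cap home

## Robot

A 6-joint arm with a two-finger parallel gripper is mounted at the origin on the work surface. World frame = base frame: x ahead of the robot, y to its left, z up, the work surface at z = 0. Lengths are in mm, angles in rad, forces in N, time in s.
With the tool pointing down it reaches from about 275 to 750 mm from the base axis. Payload 10.2 kg.
Tool frame: the origin (TCP) lies between the finger pads; the fingertips stand 14 mm ahead of it and the grasp point (between the pads) lies 5 mm behind it (tip_reach is the distance from the TCP to the fingertips, in mm); z points along the fingers, y is the line along which they close (so a half turn about z gives the same grasp; the last joint's range is limited). The gripper opens to 85 mm and grips with 20 to 120 N. Pads are 22 mm wide; open, the fingers measure 114 mm over their backs; the gripper's body (76 mm by 85 mm) begins 54 mm behind the grasp point. The pads swing forward as they close: fully open they stand 13 mm farther back than shut.
Start: joints at [-1.514, 0.313, 1.498, -0, 1.331, -0.223], TCP at [144.973, -504.593, 245.294] pointing down, gripper open.
Joint ranges: [-2.94, 2.94], [-0.97, 2.17], [0.19, 2.56], [-1.23, 4.37], [0.02, 3.11], [-2.88, 2.88]. Speed limits (rad/s): [2.39, 2.39, 3.01, 3.14, 3.14, 3.14].

## Interface

Orientations are given as a unit quaternion [w, x, y, z].
In Python, from rig import * gives the robot as it stands.
- The arm moves only by the tool arm_command, never from a script. Its argument "steps" is a list that holds one entry, the list of rows, each a list of 7 numbers: the opening, from 0 (shut) to 1 (fully open), then the shift along the tool's x, y, z each as a share of 0.05 m, from -1 to 1, then the turn, a rotation vector about the tool's x, y, z each as a share of 0.15 rad, from -1 to 1. A call has 1 to 8 rows; each row shifts and turns the commanded pose from where the row before left it, along the tool's axes as they then stand; what a row does not reach is not made up. A row lasts 1/8 s, in which the tool goes at most 62.5 mm and 10.7 degrees, less where a joint would pass 70% of its speed; a pose out of reach is approached as far as the arm can. A call with a number of a shift or a turn outside -1 to 1 is refused whole. A call with a gripper value outside its range is refused whole. The fingers move at their own pace and stop on an object; "squeeze" is the grip in N (left out, the last holds). Time passes only in rows, so rows that do not move let the fingers close. It gives the time, the measured TCP pose, the force, the opening and the grip force at its end, in the units of the state.
- sense(): the state, without advancing time (a new reading comes with each control period).
- capture(name): name is "scene" or "top" or "wrist"; returns the picture (400x640x3 uint8, red, green, blue); there is no depth.
- get_calibration(name): a dict with "intrinsics" (3x3 intrinsics, pixels), "D" ([k1, k2, p1, p2, k3] as OpenCV has them; the pictures are not rectified), "rvec" (rotation vector, rad) and "tvec" (3), from world to camera coordinates, as OpenCV has them; the wrist camera has in their place "T_tool_cam" (4x4, takes a point from camera to tool coordinates, whose origin is the TCP and whose axes are the flange's). Camera axes: x right, y down, z forward; pixel columns grow to the right and rows downward; lengths in mm; the calibration is good to about 2 mm. A picture is of the moment at which its call begins: read the wrist's pose just before it. get_calibration takes no time and is no camera call.
- finish_job(): hands the job in; it is judged then, once.
The state is a dict: "time_s": time; "joints": joint angles; "dq": joint speeds; "tau": joint torques, N m; "eef_pos": TCP position; "ee_rot": TCP orientation; "force": force on the tool from outside, world axes, zero at the start; "wrist_torque": the same for the moment, N m; "grip_width": opening from 0.0 (shut) to 1.0 (fully open); "grip_force": force on a finger pad.
Only numpy, scipy, OpenCV 4.12 (cv2) and the standard library are available. Lean on these libraries where they do the work, as an engineer would, in place of code of your own. Each camera call takes 0.05 s, during which the arm holds its last target. There are 200 camera calls.

## Task

Slide the bench clamp's yellow-tabbed jaw shut until it bears firmly on the steel axle end, so that the axle is held between both jaws. Then push the red snap cap, open end down, over the axle's stud until it clicks and sits fully home on the shoulder, and keep pressing it down: finish with the gripper still on the cap and still pushing, do not let go. Leave the jar, the tin and the hammer where they are.

Things in the scene. Friction and masses are not known exactly. Their poses are not given: they have to be found in the camera images.
- clamp: Bench clamp screwed to the bench: blue base plate 210 x 70 x 10 mm with two parallel dark steel jaws. Origin: centre of the plate's underside. Its x axis runs along the slide towards the fixed jaw, z up. The fixed jaw (25 x 50 mm, top 40 mm above the bench) has its flat face at x = +75 mm. Its place and yaw vary.
- jaw: Sliding jaw of the clamp. Origin: middle of the lower edge of its flat gripping face, 10.5 mm above the bench; x axis as the clamp's (points at the axle and the fixed jaw). Jaw block 18 x 44 mm, 28 mm high above this origin; behind it a 12 mm thick carriage reaches back to x = -75 mm.
- jaw_tab (a point): Middle of the top of the yellow tab on the sliding jaw's carriage, about 56 mm above the bench: the part to pinch or push. The tab is 12 mm thick along the slide, 22 mm wide across it and stands 34 mm above the carriage; 60 mm behind the gripping face, with 36 mm free between tab and jaw block.
- jaw_slide (a joint): Travel of the sliding jaw in m, growing as it closes (along the clamp's +x): 0 fully open, about 0.060 when the 40 mm axle collar is held against the fixed jaw. Starts between 0 and 0.035. It slides with about 4 N of friction and stays where it is left; beyond contact it needs to bear on the axle with about 4 N more.
- axle: Turned steel axle end, 0.4 kg, standing loose and upright on the clamp's plate (10 mm above the bench) between the jaws, 2 to 9 mm short of the fixed jaw; the sliding jaw pushes it against that. Collar 40 mm diameter, 40 mm high; on it a stud 18 mm diameter, 25 mm high, its top 5 mm tapered to 10 mm. Origin: centre of its underside, z up along the stud.
- axle_seat (a point): Centre of the shoulder (top of the collar, foot of the stud), 40 mm above the axle's underside, 50 mm above the bench: the cap's rim ends here. z up. Four small brass sprung catches stand out of the stud to 26 mm diameter, widest 8 mm above the shoulder; the cap's lip pushes them in on its way down.
- cap: Red plastic snap cap, round, 36 mm diameter, 32 mm high, about 40 g. It stands on the bench open end down. Origin: centre of its open rim (underside), z up through the closed top. The mouth is a lip of 21 mm bore, 3 mm high; above it a cavity 28 mm wide, 28 mm deep from the rim.
- cap_top (a point): Centre of the cap's closed top (white dot), 32 mm above its rim. Pushed down on the stud, the cap meets the catches about 13 mm above the shoulder, the push rises to roughly 10 to 15 N, then 8 to 5 mm above the shoulder it clicks, the force drops away (the catches may even draw it down) and the rim goes on down to the shoulder.
- jar: Amber glass jar with black lid, 52 mm diameter, 62 mm high; bystander. Origin: centre of its underside.
- tin: Green round tin with yellow dot, 54 mm diameter, 42 mm high; bystander. Origin: centre of its underside.
- hammer: Hammer with dark wooden handle lying far back on the bench, 260 mm long; bystander. Origin: under its middle, x axis along the handle to the head.

How it is judged (in metres and radians):
On the way, in this order (a step that is already met when the one before it is completed fails the run):
1. the sliding jaw bears on the axle (more than 3 N) with the axle against the fixed jaw, before the cap is on (value of joint jaw_slide above 0.058 m and contact force between jaw and axle above 3 N and distance between cap and axle_seat above 0.03 m), for 0.1 s.
2. the cap has clicked past the catches and is fully home on the shoulder, the axle still clamped (z of cap in the frame of axle_seat between -0.003 and 0.0018 m and horizontal distance between cap and axle_seat below 0.004 m and angle between the z axis of cap and the z axis of axle, either way round below 0.1 rad and angle between cap's own z axis and vertical below 0.15 rad and value of joint jaw_slide above 0.058 m), for 0.2 s.
At the end, for the whole second after the job is handed in: Jaw shut on the upright axle (jaw_slide above 0.058); cap rim within 1.8 mm of the shoulder, 4 mm of its axis, in line within 0.1 rad; fingers on the cap, which presses on the axle with over 3 N throughout the last second (all of step 2 and angle between axle's own z axis and vertical below 0.1 rad and contact force between cap and axle above 3 N and contact force between the fingers and cap above 3 N); the arm keeps its last pose, push and grip.
It fails at once if the jar is moved more than 30 mm or tipped (distance of jar from where it was at the start of the episode above 0.03 m or angle between jar's own z axis and vertical above 0.4 rad).
It fails at once if the tin is moved more than 30 mm or tipped (distance of tin from where it was at the start of the episode above 0.03 m or angle between tin's own z axis and vertical above 0.4 rad).
It fails at once if the hammer is moved more than 30 mm or tipped (distance of hammer from where it was at the start of the episode above 0.03 m or angle between hammer's own z axis and vertical above 0.4 rad).
It also fails if it takes over 51 s, if anything falls off the work surface, if the arm or the gripper's body presses on something with over 40 N, if the wrist force passes 120 N, or if a joint passes its speed limit or range.

## Working session

There is one attempt and no reset: what is moved stays moved. The work goes in short steps, Python scripts to look and compute and a tool call to move; the robot and the scene stay as the last step left them, time stands still between calls to the robot, and variables do not carry over. Pictures are saved under pics/ and viewed, at most 10 in all, crops included, and the job is handed in when it is done.

Besides the shell and the picture viewer there is one more tool, called after "Request:" as name(argument=value, ...), one argument or row to a line, values as JSON. arm_command: Moves the arm, as the interface text tells. Its arguments: {"type":"object","properties":{"steps":{"type":"array"},"squeeze":{"type":"number"}},"required":["steps"]}

```bash
mkdir -p pics
python3 - <<'E'
from rig import *
import cv2,numpy as np
s=sense();print({k:np.round(v,3).tolist() for k,v in s.items()})
for n in("scene","top","wrist"):
    c=get_calibration(n);print(n,{k:np.round(v,4).tolist() for k,v in c.items()})
    if n!="wrist":cv2.imwrite(f"pics/{n}0.png",capture(n)[:,:,::-1])
E
```

```text
{'time_s': 0.0, 'joints': [-1.514, 0.313, 1.498, 0.0, 1.331, -0.223], 'dq': [-0.0, -0.001, -0.001, 0.0, 0.0, 0.001], 'tau': [-0.0, -41.227, -25.974, -0.0, 0.004, -0.0], 'eef_pos': [144.963, -504.33, 244.724], 'ee_rot': [-0.001, 0.99, 0.139, 0.0], 'force': [-0.45, -0.006, 0.748], 'wrist_torque': [-0.016, -0.02, 0.041], 'grip_force': 0.0, 'grip_width': 0.999}
scene {'intrinsics': [[443.7674, 0.0, 323.5204], [0.0, 443.7674, 197.0362], [0.0, 0.0, 1.0]], 'D': [-0.0517, 0.0, 0.0, 0.0, 0.0], 'rvec': [1.1223, 2.542, -0.8152], 'tvec': [367.986, -323.4581, 1244.0914]}
top {'intrinsics': [[427.857, 0.0, 320.4646], [0.0, 427.857, 203.587], [0.0, 0.0, 1.0]], 'D': [0.0138, 0.0, 0.0, 0.0, 0.0], 'rvec': [2.1782, -2.1588, 0.1159], 'tvec': [54.3945, 604.2525, 917.4578]}
wrist {'intrinsics': [[329.0716, 0.0, 317.6228], [0.0, 329.0716, 201.8101], [0.0, 0.0, 1.0]], 'D': [0.0115, 0.0, 0.0, 0.0, 0.0], 'T_tool_cam': [[-0.0005, -0.9647, -0.2634, 65.428], [1.0, -0.0005, -0.0004, -0.4888], [0.0002, -0.2634, 0.9647, -128.8681], [0.0, 0.0, 0.0, 1.0]]}
```

View pics/scene0.png

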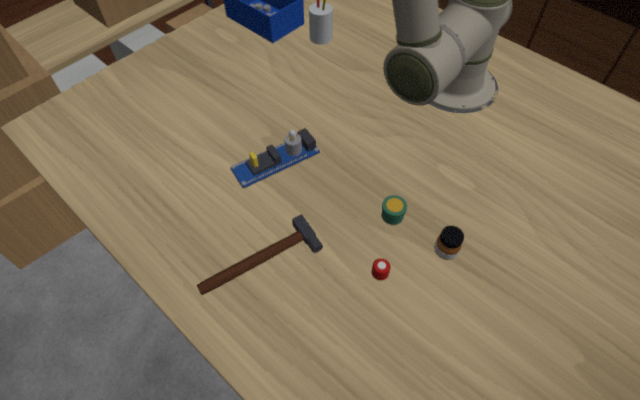

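View pics/top0.png

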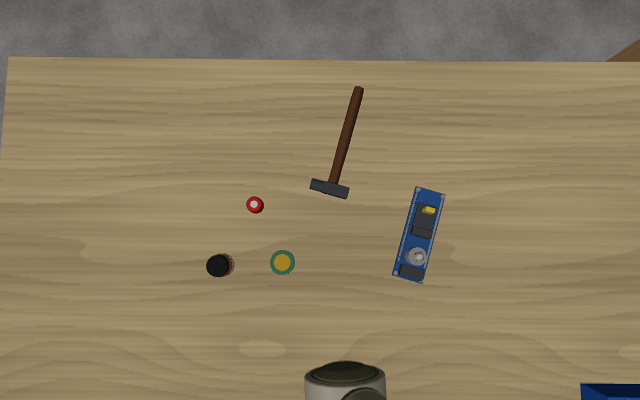

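The scene view shows the cap's dot at about (381,266), the tab top at (253,155) and the stud top at (293,132). In the top view the cap is at (255,204), the tab at (429,210) and the stud near (419,256). The fixed jaw is at the end nearest the robot. Next I'll refine these by colour and triangulate.

```bash
cat > h.py <<'E'
import cv2,numpy as np
from scipy.spatial.transform import Rotation as R
from rig import *
def ray(name,uv,s=None):
    c=get_calibration(name);n=cv2.undistortPoints(np.array([[uv]],float),c["intrinsics"],np.array(c["D"],float))[0,0]
    d=np.array([*n,1.])
    if "rvec" in c:
        M=cv2.Rodrigues(np.array(c["rvec"],float))[0];o=-M.T@np.ravel(c["tvec"]);d=M.T@d
    else:
        T=np.array(c["T_tool_cam"]);q=s["ee_rot"];Q=R.from_quat([q[1],q[2],q[3],q[0]]).as_matrix()
        o=np.array(s["eef_pos"])+Q@T[:3,3];d=Q@T[:3,:3]@d
    return o,d/np.linalg.norm(d)
def tri(rays):
    A=sum(np.eye(3)-np.outer(d,d) for o,d in rays);b=sum((np.eye(3)-np.outer(d,d))@o for o,d in rays)
    p=np.linalg.solve(A,b);return p.round(1),[round(float(np.linalg.norm(np.cross(p-o,d))),1) for o,d in rays]
def atz(r,z):
    o,d=r;return (o+d*(z-o[2])/d[2]).round(1)
def blob(img,box,f):
    x0,y0,x1,y1=box;p=img[y0:y1,x0:x1].astype(int);m=f(p[...,0],p[...,1],p[...,2]);v,u=np.nonzero(m);return (u.mean()+x0,v.mean()+y0),len(u)
yellow=lambda r,g,b:(r>150)&(g>120)&(b<90)
red=lambda r,g,b:(r>110)&(g<60)&(b<60)
white=lambda r,g,b:(r>170)&(g>150)&(b>150)
E
python3 - <<'E'
from h import *
S=cv2.imread("pics/scene0.png")[:,:,::-1];T=cv2.imread("pics/top0.png")[:,:,::-1]
for n,bs,bt,f in(("tab",(240,140,270,175),(415,195,445,225),yellow),("dot",(370,255,392,280),(243,192,268,217),white),("tin",(380,190,410,225),(265,245,300,280),yellow)):
    a,b=blob(S,bs,f),blob(T,bt,f);print(n,a,b,tri([ray("scene",a[0]),ray("top",b[0])]))
a,b=(293,132),(419,256);print("stud",tri([ray("scene",a),ray("top",b)]))
print("jar",atz(ray("top",(217,265)),62))
for p in((418,187),(445,195),(421,283),(393,275)):print("plate",atz(ray("top",p),10))
import numpy as np
a=cv2.resize(S[115:195,220:330],None,fx=7,fy=7,interpolation=2)[:, :770];b=cv2.resize(T[180:290,380:460],None,fx=5,fy=5,interpolation=2)
cv2.imwrite("pics/a.png",a[:,:,::-1]);cv2.imwrite("pics/b.png",b[:,:,::-1])
E
```

```text
tab ((np.float64(252.86206896551724), np.float64(155.0344827586207)), 29) ((np.float64(429.6818181818182), np.float64(209.27272727272728)), 44) (array([ 591.5, -176.7,   54.6]), [0.6, 0.6])
dot ((np.float64(381.2857142857143), np.float64(264.92857142857144)), 14) ((np.float64(253.4848484848485), np.float64(203.6060606060606)), 33) (array([602.7, 207.8,  31.5]), [0.6, 0.6])
tin ((np.float64(394.3469387755102), np.float64(204.48979591836735)), 147) ((np.float64(281.7286432160804), np.float64(261.8291457286432)), 199) (array([475.6, 142. ,  42.2]), [0.4, 0.4])
stud (array([ 490.7, -146.9,   73.6]), [0.4, 0.4])
jar [468.2 277.1  62. ]
plate [ 646.  -162.1   10. ]
plate [ 628.2 -223.1   10. ]
plate [ 430.5 -165.4   10. ]
plate [ 447.4 -103.3   10. ]
```

View pics/b.png

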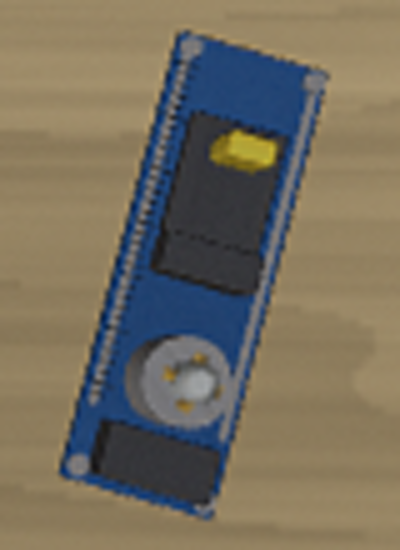

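The triangulated heights match the text: tab top 54.6, cap dot 31.5, stud top about 74. The clamp's slide axis points along (-0.959, 0.282), and the jaw has about 30 mm to travel. I'll shut the fingers and go to a point behind the tab.

Request:
arm_command(
  steps=[
    [[0, 0, 0, 0, 0, 0, 0.93], [0, 0, 0, 0, 0, 0, 0.93], [0, 0, 0, 0, 0, 0, 0.93], [0, 0, 0, 0, 0, 0, 0.93], [0, 0.61, -0.73, 0.16, 0, 0, 0], [0, 0.61, -0.73, 0.16, 0, 0, 0], [0, 0.61, -0.73, 0.16, 0, 0, 0], [0, 0.61, -0.73, 0.16, 0, 0, 0]],
  ],
  squeeze=80,
)

```text
time_s: 1.1
eef_pos: [303.4, -396.6, 212.9]
ee_rot: [-0.0, 0.99, -0.139, -0.0]
force: [0.1, -0.6, -0.6]
grip_width: 0.005
grip_force: 0.0
```

Request:
arm_command(
  steps=[
    [[0, 0.61, -0.73, 0.16, 0, 0, 0], [0, 0.61, -0.73, 0.16, 0, 0, 0], [0, 0.61, -0.73, 0.16, 0, 0, 0], [0, 0.61, -0.73, 0.16, 0, 0, 0], [0, 0.61, -0.73, 0.16, 0, 0, 0], [0, 0.61, -0.73, 0.16, 0, 0, 0], [0, 0.61, -0.73, 0.16, 0, 0, 0], [0, 0.61, -0.73, 0.16, 0, 0, 0]],
  ],
)

```text
time_s: 2.1
eef_pos: [618.3, -182.9, 148.6]
ee_rot: [-0.0, 0.99, -0.139, -0.0]
force: [-0.0, 0.3, -0.0]
grip_width: 0.005
grip_force: 0.0
```

Request:
arm_command(
  steps=[
    [[0, 0, 0, 0, 0, 0, 0], [0, 0, 0, 0, 0, 0, 0]],
  ],
)

```text
time_s: 2.35
eef_pos: [616.7, -184.2, 149.0]
ee_rot: [-0.0, 0.99, -0.139, -0.0]
force: [-0.0, -0.7, 0.6]
grip_width: -0.004
grip_force: 0.0
```

Run:
```python
from h import *
s=sense();print(s["eef_pos"],s["ee_rot"],s["grip_width"],s["force"])
W=capture("wrist");cv2.imwrite("pics/w1.png",W[:,:,::-1])
b=blob(W,(0,0,640,400),yellow);print(b)
q=s["ee_rot"];print(R.from_quat([q[1],q[2],q[3],q[0]]).as_matrix().round(3))
import json;json.dump({k:np.array(v).tolist() for k,v in s.items()},open("s1.json","w"))
```

```text
[ 616.72422891 -184.19949672  148.99507008] [-1.08411189e-05  9.90340688e-01 -1.38654755e-01 -4.25554605e-04] -0.004349314540402636 [-0.00254991 -0.66169861  0.63675142]
((np.float64(276.8888888888889), np.float64(223.71527777777777)), 144)
[[ 0.962 -0.275 -0.001]
 [-0.275 -0.962  0.   ]
 [-0.001  0.    -1.   ]]
```

View pics/w1.png

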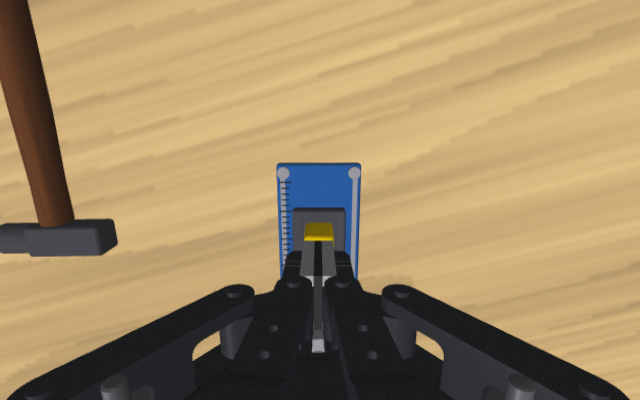

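The wrist view shows the clamp plate lined up with the image columns, so the yaw matches. The yellow tab is at columns 305–333, from row 222 down to the fingers, and the hammer is well to the left.

Run:
```python
from h import *
import json
s=json.load(open("s1.json"));W=cv2.imread("pics/w1.png")[:,:,::-1]
print(W[216:246,312].tolist())
p=np.array(s["eef_pos"]);q=s["ee_rot"];Q=R.from_quat([q[1],q[2],q[3],q[0]]).as_matrix()
for v in (222,226,230,234):
  for z in(22,56): print(v,z,(Q.T@(atz(ray("wrist",(319,v),s),z)-p)).round(1))
for uv in((278,164),(361,164)): r=atz(ray("wrist",uv,s),10);print(r,(Q.T@(r-p)).round(1))
```

```text
[[72, 73, 78], [73, 74, 80], [72, 72, 79], [73, 73, 79], [73, 74, 79], [73, 73, 79], [91, 82, 55], [104, 89, 13], [108, 91, 10], [109, 91, 10], [110, 92, 10], [110, 93, 10], [111, 93, 10], [111, 94, 10], [111, 93, 10], [114, 95, 10], [114, 94, 10], [115, 96, 10], [112, 94, 10], [125, 103, 10], [157, 130, 10], [191, 158, 10], [213, 177, 10], [224, 194, 10], [166, 145, 40], [94, 90, 75], [78, 80, 80], [79, 80, 80], [77, 78, 79], [78, 80, 81]]
222 22 [-21.7   1.2 127. ]
222 56 [-10.1   1.1  93. ]
226 22 [-25.2   1.3 127. ]
226 56 [-13.2   1.1  93. ]
230 22 [-28.7   1.2 127. ]
230 56 [-16.2   1.1  93. ]
234 22 [-32.2   1.2 127. ]
234 56 [-19.3   1.2  93. ]
[ 648.8 -159.8   10. ] [ 24.3 -32.3 139. ]
[ 630.1 -225.1   10. ] [ 24.2  35.6 139. ]
```

Request:
arm_command(
  steps=[
    [[0, 0.02, 0.02, 0.7, 0, 0, 0], [0, 0, 0, 0.7, 0, 0, 0], [0, 0, 0, 0.7, 0, 0, 0], [0, 0, 0, 0, 0, 0, 0], [0, -0.2, 0, 0, 0, 0, 0], [0, -0.2, 0, 0, 0, 0, 0], [0, -0.1, 0, 0, 0, 0, 0], [0, -0.1, 0, 0, 0, 0, 0]],
  ],
)

```text
time_s: 3.4
eef_pos: [589.4, -177.3, 45.6]
ee_rot: [0.0, 0.99, -0.139, 0.001]
force: [3.4, -1.4, 2.6]
grip_width: -0.001
grip_force: 2.1
```

Request:
arm_command(
  steps=[
    [[0, -0.04, 0, 0, 0, 0, 0], [0, 0, 0, 0, 0, 0, 0]],
  ],
)

```text
time_s: 3.65
eef_pos: [587.0, -176.2, 44.4]
ee_rot: [-0.0, 0.99, -0.139, -0.0]
force: [3.2, -1.1, 2.2]
grip_width: -0.003
grip_force: 1.5
```

Request:
arm_command(
  steps=[
    [[0, -0.08, 0, 0, 0, 0, 0], [0, -0.06, 0, 0, 0, 0, 0], [0, 0, 0, 0, 0, 0, 0]],
  ],
)

```text
time_s: 4.03
eef_pos: [580.6, -174.4, 44.3]
ee_rot: [0.0, 0.99, -0.139, 0.001]
force: [4.8, -1.8, 2.4]
grip_width: -0.001
grip_force: 2.7
```

Request:
arm_command(
  steps=[
    [[0, -0.04, 0, 0, 0, 0, 0], [0, -0.02, 0, 0, 0, 0, 0], [0, 0, 0, 0, 0, 0, 0]],
  ],
)

```text
time_s: 4.4
eef_pos: [580.4, -174.4, 44.6]
ee_rot: [0.001, 0.99, -0.139, 0.004]
force: [20.4, -5.9, -8.0]
grip_width: -0.005
grip_force: 10.6
```

The push force jumped from about 5 N to 21 N with no further motion, so the jaw is bearing. I'll hold it briefly, then back off, rise and look again.

Request:
arm_command(
  steps=[
    [[0, 0, 0, 0, 0, 0, 0], [0, 0, 0, 0, 0, 0, 0], [0, 0.1, 0, 0, 0, 0, 0], [0, 0.3, 0, 0, 0, 0, 0], [0, 0.2, 0, -1, 0, 0, 0], [0, 0.6, 0, -1, 0, 0, 0], [0, 0.6, 0, -1, 0, 0, 0], [0, 0, 0, 0, 0, 0, 0]],
  ],
)

```text
time_s: 5.4
eef_pos: [665.7, -198.9, 197.7]
ee_rot: [0.001, 0.99, -0.138, 0.003]
force: [0.2, -0.3, -0.5]
grip_width: 0.001
grip_force: 0.0
```

Run:
```python
from h import *
s=sense();print(s["eef_pos"],s["force"])
W=capture("wrist");T=capture("top")
cv2.imwrite("pics/t2.png",T[:,:,::-1]);S=capture("scene");cv2.imwrite("pics/s2.png",S[:,:,::-1])
a=cv2.resize(S[115:195,220:330],None,fx=4,fy=4,interpolation=2);b=cv2.resize(T[180:290,380:460],None,fx=4,fy=4,interpolation=2)
c=np.zeros((440,780,3),np.uint8);c[:320,:440]=a;c[:440,450:770]=b;cv2.imwrite("pics/c.png",c[:,:,::-1])
```

```text
[ 665.66154516 -198.87287836  197.65590313] [ 0.17222115 -0.29341777 -0.4793982 ]
```

View pics/c.png

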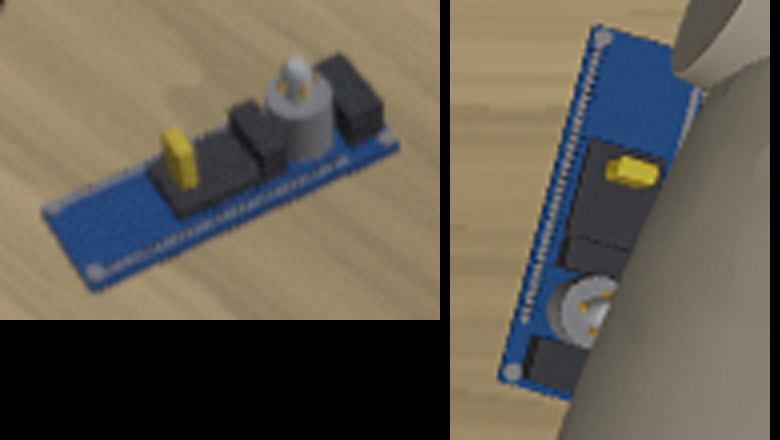

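The jaw is touching the collar and the collar touches the fixed jaw. With the gripper open, I'll measure the stud from two wrist-camera positions above it.

Request:
arm_command(
  steps=[
    [[1, -0.9, 0, 0, 0, 0, 0], [1, -0.9, 0, 0, 0, 0, 0], [1, -0.9, 0, 0, 0, 0, 0], [1, -0.9, 0.3, 0, 0, 0, 0], [1, 0, 0.3, 0, 0, 0, 0], [1, 0, 0, 0, 0, 0, 0], [1, 0, 0, 0, 0, 0, 0]],
  ],
)

```text
time_s: 6.42
eef_pos: [483.2, -177.7, 193.8]
ee_rot: [-0.0, 0.99, -0.139, -0.0]
force: [-0.4, -0.6, -0.4]
grip_width: 1.006
grip_force: 0.0
```

Run:
```python
from h import *
import json
s=sense();print(s["eef_pos"],s["dq"])
json.dump({k:np.array(v).tolist() for k,v in s.items()},open("s3.json","w"))
cv2.imwrite("pics/w3.png",capture("wrist")[:,:,::-1])
```

```text
[ 483.16882714 -177.69691835  193.77856151] [ 0.00809109 -0.00146853  0.00071414  0.00054078  0.0014027  -0.00233859]
```

Request:
arm_command(
  steps=[
    [[1, 0, -0.6, 0, 0, 0, 0], [1, 0, -0.6, 0, 0, 0, 0], [1, 0, 0, 0, 0, 0, 0], [1, 0, 0, 0, 0, 0, 0]],
  ],
)

```text
time_s: 6.98
eef_pos: [499.4, -120.3, 194.1]
ee_rot: [0.0, 0.99, -0.138, -0.0]
force: [-0.6, 0.3, -0.1]
grip_width: 1.0
grip_force: 0.0
```

Run:
```python
from h import *
import json
s=sense();print(s["eef_pos"])
json.dump({k:np.array(v).tolist() for k,v in s.items()},open("s4.json","w"))
cv2.imwrite("pics/w4.png",capture("wrist")[:,:,::-1])
a=cv2.imread("pics/w3.png")[110:330,220:420];b=cv2.imread("pics/w4.png")[110:330,220:420]
cv2.imwrite("pics/d.png",np.hstack([cv2.resize(x,None,fx=2,fy=2,interpolation=2) for x in(a,b)]))
```

```text
[ 499.35879136 -120.28731409  194.08432499]
```

View pics/d.png

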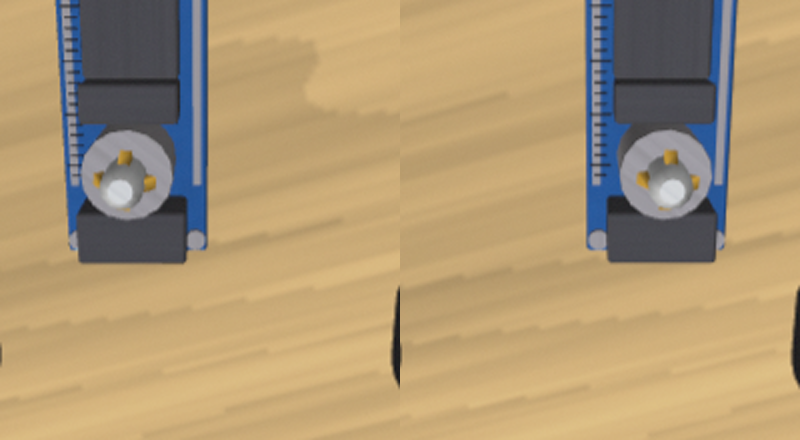

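The left crop has the stud's tip disc at (120,191) and the collar rim centred at (126,175). The right crop has them at (272,190) and (266,175). In full-image pixels the tip is (280,205.5) and (356,205), and the collar is (283.2,197.5) and (353,197.5).

Run:
```python
from h import *
import json
s3,s4=[json.load(open(f"s{i}.json")) for i in(3,4)]
A,B=[cv2.imread(f"pics/w{i}.png")[:,:,::-1].astype(int) for i in(3,4)]
tip=[]
for I,(u,v) in((A,(280,205)),(B,(356,205))):
    g=I.mean(2);x=g[v-11:v+11,u-11:u+11];m=x>195;vv,uu=np.nonzero(m);tip.append((uu.mean()+u-11,vv.mean()+v-11));print(tip[-1],len(uu))
for n,a,b,z in(("tip hand",(280,205.5),(356,205),75),("tip",*tip,75),("collar",(283.2,197.5),(353,197.5),50)):
    ra,rb=ray("wrist",a,s3),ray("wrist",b,s4);print(n,tri([ra,rb]),atz(ra,z),atz(rb,z))
```

```text
(np.float64(279.3333333333333), np.float64(205.88888888888889)) 117
(np.float64(355.3032786885246), np.float64(205.70491803278688)) 122
tip hand (array([ 486. , -147.9,   74.6]), [0.1, 0.1]) [ 486.1 -148.    75. ] [ 486.2 -147.9   75. ]
tip (array([ 485.8, -147.3,   74.6]), [0.0, 0.0]) [ 485.9 -147.4   75. ] [ 485.8 -147.3   75. ]
collar (array([ 486.1, -148.1,   50.9]), [0.1, 0.1]) [ 486.  -147.9   50. ] [ 485.8 -148.1   50. ]
```

Both views agree: the stud is at (486.0, -147.8), with its top at 75 and the shoulder at about 50. I'll measure the cap the same way, at the same yaw, so calibration error cancels.

Request:
arm_command(
  steps=[
    [[1, 0.02, -0.79, 0.1, 0, 0, 0], [1, 0.02, -0.79, 0.1, 0, 0, 0], [1, 0.02, -0.79, 0.1, 0, 0, 0], [1, 0.02, -0.79, 0.1, 0, 0, 0], [1, 0.02, -0.79, 0.1, 0, 0, 0], [1, 0.02, -0.79, 0.1, 0, 0, 0], [1, 0.02, -0.79, 0.1, 0, 0, 0], [1, 0.02, -0.79, 0.1, 0, 0, 0]],
  ],
)

```text
time_s: 8.02
eef_pos: [594.3, 181.9, 154.0]
ee_rot: [0.0, 0.99, -0.139, -0.0]
force: [-0.1, 0.2, -0.4]
grip_width: 1.002
grip_force: 0.0
```

Request:
arm_command(
  steps=[
    [[1, 0, 0, 0, 0, 0, 0], [1, 0, 0, 0, 0, 0, 0], [1, 0, 0, 0, 0, 0, 0]],
  ],
)

```text
time_s: 8.4
eef_pos: [593.8, 180.4, 154.5]
ee_rot: [0.0, 0.99, -0.139, 0.0]
force: [0.6, -0.9, 0.6]
grip_width: 0.999
grip_force: 0.0
```

Run:
```python
from h import *
import json
s=sense();print(s["eef_pos"],s["ee_rot"])
json.dump({k:np.array(v).tolist() for k,v in s.items()},open("s5.json","w"))
W=capture("wrist");cv2.imwrite("pics/w5.png",W[:,:,::-1])
```

```text
[593.80361913 180.40894456 154.528304  ] [ 3.48771126e-05  9.90238319e-01 -1.39384577e-01  9.49361081e-05]
```

Request:
arm_command(
  steps=[
    [[1, 0, -0.6, 0, 0, 0, 0], [1, 0, -0.6, 0, 0, 0, 0], [1, 0, 0, 0, 0, 0, 0], [1, 0, 0, 0, 0, 0, 0]],
  ],
)

```text
time_s: 8.95
eef_pos: [610.1, 238.3, 154.3]
ee_rot: [0.0, 0.99, -0.139, -0.0]
force: [-0.8, 0.3, 0.2]
grip_width: 0.998
grip_force: 0.0
```

Run:
```python
from h import *
import json
s=sense();print(s["eef_pos"],s["ee_rot"])
json.dump({k:np.array(v).tolist() for k,v in s.items()},open("s6.json","w"))
W=capture("wrist");cv2.imwrite("pics/w6.png",W[:,:,::-1])
s5=json.load(open("s5.json"));A=cv2.imread("pics/w5.png")[:,:,::-1]
pts=[]
for I in(A,W):
    r=blob(I,(100,60,540,380),red);u,v=map(int,r[0]);d=blob(I,(u-35,v-35,u+35,v+35),lambda r,g,b:(r>150)&(g>140)&(b>130)&(abs(r-b)<35));print(r,d);pts.append(d[0])
ra,rb=ray("wrist",pts[0],s5),ray("wrist",pts[1],s);p=tri([ra,rb]);print(p,atz(ra,32),atz(rb,32))
q=s["ee_rot"];Q=R.from_quat([q[1],q[2],q[3],q[0]]).as_matrix();print((Q.T@(p[0]-s["eef_pos"])).round(1))
c=np.hstack([cv2.resize(x,(400,250)) for x in(A,W)]);cv2.imwrite("pics/e.png",c[:,:,::-1])
```

```text
[610.09329332 238.30447223 154.30063289] [ 1.55948811e-04  9.90292411e-01 -1.38999676e-01 -8.43098014e-05]
((np.float64(281.3924528301887), np.float64(195.74056603773585)), 1060) ((np.float64(280.9310344827586), np.float64(197.66206896551725)), 290)
((np.float64(355.83142857142855), np.float64(195.65714285714284)), 1050) ((np.float64(357.3050847457627), np.float64(197.07118644067796)), 295)
(array([602. , 208. ,  32.5]), [0.1, 0.1]) [601.8 208.1  32. ] [602.  207.9  32. ]
[  0.6  31.3 121.8]
```

View pics/e.png

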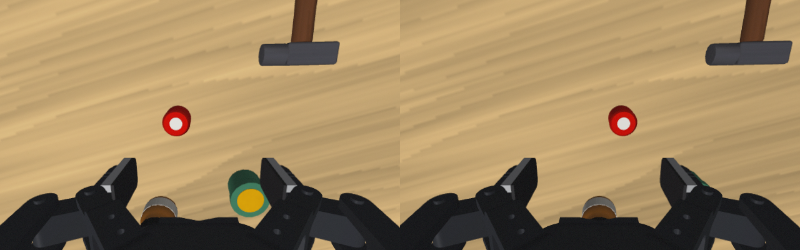

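Both views put the cap at (602.0, 208.0) with its top at 32.5. It stands clear between the fingers, with the tin and jar farther back. Now I'll grasp it.

Request:
arm_command(
  steps=[
    [[1, 0.01, 0.32, 0, 0, 0, 0], [1, 0, 0.31, 0.5, 0, 0, 0], [1, 0, 0, 0.74, 0, 0, 0], [1, 0, 0, 0.74, 0, 0, 0], [1, 0, 0, 0.74, 0, 0, 0], [1, 0, 0, 0, 0, 0, 0], [1, 0, 0, 0, 0, 0, 0]],
  ],
  squeeze=80,
)

```text
time_s: 9.88
eef_pos: [602.8, 208.3, 20.2]
ee_rot: [-0.0, 0.99, -0.139, 0.001]
force: [-0.1, 0.5, 0.6]
grip_width: 1.0
grip_force: 0.0
```

Request:
arm_command(
  steps=[
    [[0, 0, 0, 0, 0, 0, 0], [0, 0, 0, 0, 0, 0, 0], [0, 0, 0, 0, 0, 0, 0], [0, 0, 0, 0, 0, 0, 0], [0, 0, 0, 0, 0, 0, 0], [0, 0, 0, 0, 0, 0, 0]],
  ],
)

```text
time_s: 10.62
eef_pos: [602.5, 209.0, 19.3]
ee_rot: [-0.0, 0.99, -0.139, 0.001]
force: [-0.9, 0.1, 5.7]
grip_width: 0.397
grip_force: 79.9
```

Request:
arm_command(
  steps=[
    [[0, 0, 0, -0.4, 0, 0, 0], [0, 0, 0, -1, 0, 0, 0], [0, 0, 0, -1, 0, 0, 0], [0, 0, 0, 0, 0, 0, 0], [0, 0, 0, 0, 0, 0, 0]],
  ],
)

```text
time_s: 11.25
eef_pos: [601.6, 208.8, 138.3]
ee_rot: [0.0, 0.99, -0.139, -0.0]
force: [0.7, 0.3, -0.9]
grip_width: 0.393
grip_force: 79.6
```

```bash
cat > m.py <<'E'
from h import *
s=sense();q=s["ee_rot"];Q=R.from_quat([q[1],q[2],q[3],q[0]]).as_matrix();p=np.array(s["eef_pos"]);print(p.round(1),Q.round(3).tolist(),s["grip_width"],s["grip_force"],s["force"])
W=capture("wrist");cv2.imwrite("pics/w7.png",W[:,:,::-1])
r=blob(W,(200,150,440,400),red);d=blob(W,(250,200,390,400),lambda r,g,b:(r>140)&(g>130)&(b>120)&(abs(r-b)<35));print(r,d)
x=Q.T@(atz(ray("wrist",d[0],s),p[2]+12.7)-p);print("dot in tool",x.round(2))
c=p+Q@x;print("cap axis",c.round(1),"move tool",(Q.T@(np.array([486.,-147.8,c[2]])-c)).round(1))
E
python3 m.py
```

```text
[601.6 208.8 138.3] [[0.962, -0.275, -0.001], [-0.275, -0.962, -0.0], [-0.001, 0.0, -1.0]] 0.39286385604769336 79.55032378435135 [ 0.67653415  0.25178977 -0.90974744]
((np.float64(317.76219661681785), np.float64(276.2637901446433)), 4079) ((np.float64(316.95030581039754), np.float64(286.2025993883792)), 1308)
dot in tool [ -0.76  -0.11 -12.72]
cap axis [600.9 209.1 151. ] move tool [-1.250e+01  3.747e+02  1.000e-01]
```

View pics/w7.png

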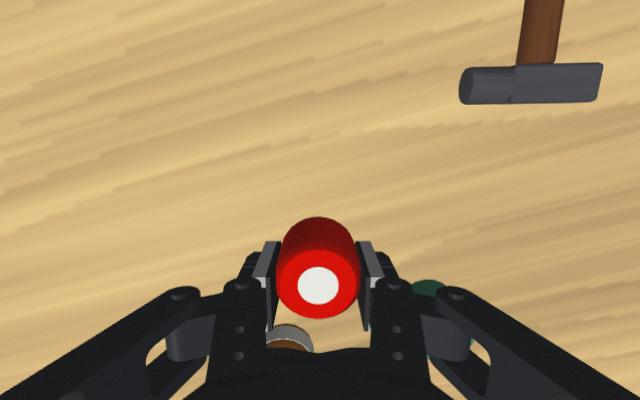

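The cap is held square, with the dot at (318,286) centred between the pads. I'll carry it over to the stud.

Request:
arm_command(
  steps=[
    [[0, -0.03, 0.93, 0, 0, 0, 0], [0, -0.03, 0.93, 0, 0, 0, 0], [0, -0.03, 0.93, 0, 0, 0, 0], [0, -0.03, 0.93, 0, 0, 0, 0], [0, -0.03, 0.93, 0, 0, 0, 0], [0, -0.03, 0.93, 0, 0, 0, 0], [0, -0.03, 0.93, 0, 0, 0, 0], [0, -0.04, 0.93, 0, 0, 0, 0]],
  ],
)

```text
time_s: 12.3
eef_pos: [486.7, -146.5, 137.3]
ee_rot: [-0.0, 0.99, -0.139, -0.001]
force: [0.3, 0.4, -1.1]
grip_width: 0.392
grip_force: 79.7
```

Request:
arm_command(
  steps=[
    [[0, 0, 0, 0, 0, 0, 0], [0, 0, 0, 0, 0, 0, 0], [0, 0, 0, 0, 0, 0, 0], [0, 0, 0, 0, 0, 0, 0]],
  ],
)

```text
time_s: 12.8
eef_pos: [488.0, -144.6, 138.2]
ee_rot: [-0.0, 0.99, -0.138, -0.0]
force: [0.1, 0.3, -1.2]
grip_width: 0.392
grip_force: 79.7
```

```bash
python3 m.py
```

```text
[ 488.  -144.6  138.2] [[0.962, -0.273, -0.0], [-0.273, -0.962, 0.0], [-0.0, -0.0, -1.0]] 0.39181255048407637 79.73486367613077 [ 0.07346659  0.32384083 -1.21098462]
((np.float64(319.5620453128248), np.float64(270.26959052172106)), 4811) ((np.float64(320.18863419293217), np.float64(256.1977077363897)), 2094)
dot in tool [ 12.03   1.22 -12.74]
cap axis [ 499.2 -149.1  150.9] move tool [-13.1   2.4   0. ]
```

The dot blob picked up the bright axle below, so I'll use the earlier in-tool offset. That gives a correction of tool y +3.7 mm. I'll correct and lower to just above the stud.

Request:
arm_command(
  steps=[
    [[0, 0, 0.074, 0, 0, 0, 0], [0, 0, 0, 0.4, 0, 0, 0], [0, 0, 0, 0.38, 0, 0, 0], [0, 0, 0, 0, 0, 0, 0], [0, 0, 0, 0, 0, 0, 0], [0, 0, 0, 0, 0, 0, 0]],
  ],
)

```text
time_s: 13.6
eef_pos: [487.1, -149.2, 100.1]
ee_rot: [0.0, 0.99, -0.139, 0.001]
force: [-0.4, 0.2, -0.7]
grip_width: 0.395
grip_force: 79.7
```

```bash
python3 m.py | head -1
python3 - <<'E'
import cv2
from rig import *
S=capture("scene");cv2.imwrite("pics/f.png",cv2.resize(S[80:180,230:360],None,fx=5,fy=5,interpolation=2)[:,:,::-1])
E
```

```text
[ 487.1 -149.2  100.1] [[0.962, -0.275, 0.001], [-0.275, -0.962, -0.001], [0.001, 0.0, -1.0]] 0.39472104355345283 79.68448430299759 [-0.39606583  0.20864022 -0.71471966]
```

View pics/f.png

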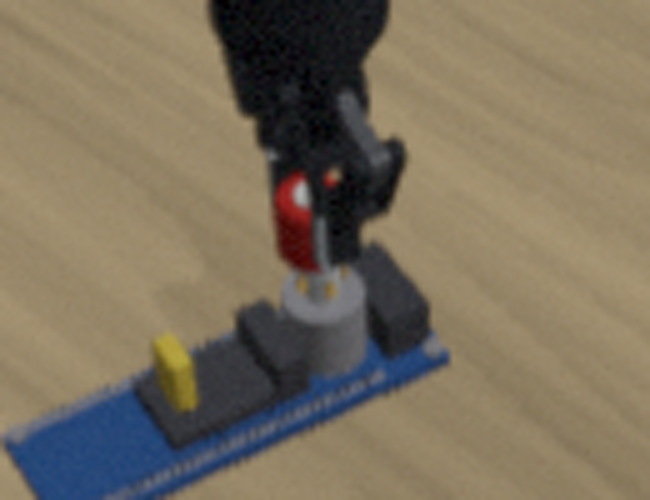

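The cap sits over the stud in the scene view. I'll make a small correction of about -0.7 and -1.0 mm, then feel the way down.

Request:
arm_command(
  steps=[
    [[0, -0.014, -0.02, 0, 0, 0, 0], [0, 0, 0, 0.12, 0, 0, 0], [0, 0, 0, 0.1, 0, 0, 0], [0, 0, 0, 0, 0, 0, 0]],
  ],
)

```text
time_s: 14.2
eef_pos: [486.1, -147.7, 87.7]
ee_rot: [-0.0, 0.99, -0.139, -0.001]
force: [1.8, -0.6, 0.1]
grip_width: 0.394
grip_force: 79.7
```

Request:
arm_command(
  steps=[
    [[0, 0, 0, 0.06, 0, 0, 0], [0, 0, 0, 0.06, 0, 0, 0], [0, 0, 0, 0, 0, 0, 0]],
  ],
)

```text
time_s: 14.58
eef_pos: [486.3, -147.8, 82.1]
ee_rot: [-0.0, 0.99, -0.139, -0.0]
force: [-0.4, 0.4, 0.1]
grip_width: 0.4
grip_force: 79.7
```

Request:
arm_command(
  steps=[
    [[0, 0, 0, 0.06, 0, 0, 0], [0, 0, 0, 0, 0, 0, 0]],
  ],
)

```text
time_s: 14.82
eef_pos: [486.5, -147.9, 79.4]
ee_rot: [0.0, 0.99, -0.139, 0.0]
force: [0.3, 0.6, 1.3]
grip_width: 0.394
grip_force: 80.1
```

Request:
arm_command(
  steps=[
    [[0, 0, 0, 0.06, 0, 0, 0], [0, 0, 0, 0, 0, 0, 0]],
  ],
)

```text
time_s: 15.08
eef_pos: [486.5, -147.8, 76.5]
ee_rot: [0.0, 0.99, -0.139, 0.0]
force: [0.3, 0.4, 2.4]
grip_width: 0.394
grip_force: 79.9
```

Request:
arm_command(
  steps=[
    [[0, 0, 0, 0.06, 0, 0, 0], [0, 0, 0, 0, 0, 0, 0]],
  ],
)

```text
time_s: 15.32
eef_pos: [486.0, -147.6, 72.5]
ee_rot: [-0.0, 0.99, -0.139, -0.001]
force: [0.2, -0.6, -5.4]
grip_width: 0.396
grip_force: 81.2
```

The force reversed to -5.4 N as the catches drew the cap down, so it has clicked. I'll keep going to the shoulder and press.

Request:
arm_command(
  steps=[
    [[0, 0, 0, 0.05, 0, 0, 0], [0, 0, 0, 0, 0, 0, 0]],
  ],
)

```text
time_s: 15.58
eef_pos: [486.4, -147.9, 70.6]
ee_rot: [-0.0, 0.99, -0.139, -0.0]
force: [0.3, 0.5, 0.2]
grip_width: 0.393
grip_force: 81.3
```

Request:
arm_command(
  steps=[
    [[0, 0, 0, 0.04, 0, 0, 0], [0, 0, 0, 0, 0, 0, 0]],
  ],
)

```text
time_s: 15.82
eef_pos: [486.6, -148.0, 69.3]
ee_rot: [0.0, 0.99, -0.139, 0.0]
force: [-1.6, 2.7, 4.3]
grip_width: 0.392
grip_force: 82.2
```

Request:
arm_command(
  steps=[
    [[0, 0, 0, 0.03, 0, 0, 0], [0, 0, 0, 0, 0, 0, 0]],
  ],
)

```text
time_s: 16.08
eef_pos: [486.8, -148.0, 69.3]
ee_rot: [0.0, 0.99, -0.139, 0.001]
force: [-6.7, 3.1, 21.7]
grip_width: 0.397
grip_force: 84.0
```

Request:
arm_command(
  steps=[
    [[0, 0, 0, 0.02, 0, 0, 0], [0, 0, 0, 0, 0, 0, 0], [0, 0, 0, 0, 0, 0, 0], [0, 0, 0, 0, 0, 0, 0]],
  ],
)

```text
time_s: 16.58
eef_pos: [487.0, -148.1, 69.2]
ee_rot: [0.001, 0.99, -0.138, 0.001]
force: [-10.9, 5.9, 31.2]
grip_width: 0.398
grip_force: 85.2
```

The TCP stopped at 69.2, which is the 50 mm shoulder plus the 19.3 mm grasp offset, with a steady 31 N push. I'll wait briefly and check before handing in.

Request:
arm_command(
  steps=[
    [[0, 0, 0, 0, 0, 0, 0], [0, 0, 0, 0, 0, 0, 0], [0, 0, 0, 0, 0, 0, 0], [0, 0, 0, 0, 0, 0, 0]],
  ],
)

```text
time_s: 17.08
eef_pos: [487.0, -148.1, 69.2]
ee_rot: [0.001, 0.99, -0.138, 0.001]
force: [-9.8, 5.4, 30.1]
grip_width: 0.39
grip_force: 85.2
```

Run:
```python
import cv2
from rig import *
S=capture("scene");cv2.imwrite("pics/g.png",cv2.resize(S[80:180,230:360],None,fx=5,fy=5,interpolation=2)[:,:,::-1])
```

```text
(no output)
```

View pics/g.png

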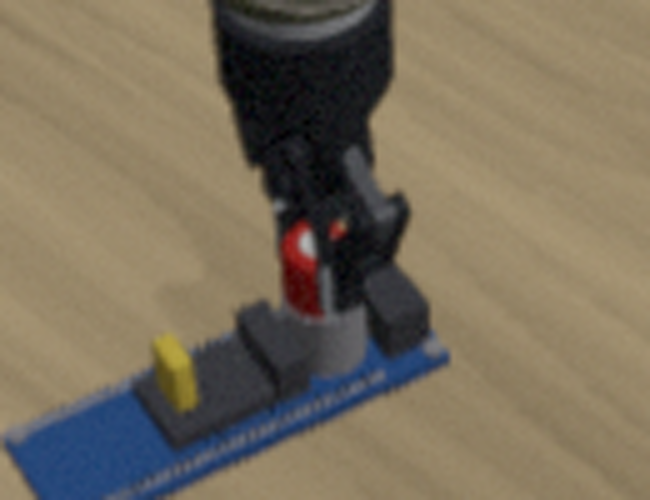

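The cap sits flush on the collar with no stud showing, the jaw is still shut, and the push is steady at 30 N.

```bash
python3 -c "
from rig import *
print(finish_job())"
```

```text
the job is handed in; nothing more can be done
None
```

The job is handed in, though the hand-in returned no verdict: the jaw is shut on the axle, and the cap clicked and sits on the shoulder with the gripper still holding it and pressing at about 30 N.

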